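Gauge the door pockets of a model train

TASK

Take the long-bladed gauge from its stand and try it gently, blade down, in each of the three door pockets in the plywood train's roof, in turn from the pocket nearest the sloped nose to the one farthest from it. In one pocket the blade runs loose, in one a fragile lip stops it part way, which must not be broken, and in one it goes down with a light drag. Leave it standing in the one with the light drag, pushed fully home until its shoulder sits on the roof, and do not disturb anything else.

Things in the scene. Friction and masses are not known exactly. Their poses are not given: they have to be found in the camera images.
- gauge: long-bladed gauge, about 70 g: wooden handle 14 (x) x 34 (y) x 50 mm tall, below it a flat steel blade 5 x 25 mm reaching 46 mm down, its last 6 mm thinned to 3 x 22. Origin: centre of the handle's flat underside (the shoulder, wider than a pocket's mouth); z up, x through the thickness. Starts upright in one of the stand's two slots, shoulder on the stand's top, 60 mm above the table
- gauge_tip (a point): middle of the lower edge of the gauge's blade, 46 mm below its shoulder
- stub_gauge: the other gauge in the stand, not needed: same thickness and width, but its handle is only 30 mm tall (blade 24 mm)
- stand: fixed wooden stand 70 (x) x 150 (y) x 60 mm tall with two slots, 38 mm either side of its middle along y; origin at the centre of its underside
- car: fixed plywood model train car, 110 mm wide (x), flat roof 360 mm long (y) at 115 mm above the table, sloped nose 50 mm longer at its -y end. Origin centred under the roof at table height. Three pockets open in the roof in a row 20 mm to the -x side of its centre line, 100 mm apart. They look alike; which is loose, lipped or dragging changes every time
- pocket_1 (a point): centre of the mouth of the first (nearest the nose) door pocket, level with the roof (115 mm above the table). The mouth is 8 mm along x by 30 mm along y, straight-sided, the pocket 58 mm deep. z up, axes parallel to car's
- pocket_2 (a point): the same for the middle pocket (same sizes and axes). Whichever pocket is the loose one resists under 1 N all the way down
- pocket_3 (a point): the same for the last pocket, farthest from the nose (same sizes and axes). In whichever pocket drags, a sprung shoe on the +x wall, some 18 to 28 mm down, presses the blade with 6 to 7 N, so that it resists by 3 to 9 N while moving, down and up; stopped, less is felt
- lip (a joint): how far the springy lip in the lipped pocket is bent down (m): 0 untouched, springs back. The blade meets it 16 mm below the mouth, then the force rises by 3 N per mm; it breaks at 0.006 (18 N). It does not tell which pocket it is in
- tape: roll of paper tape lying flat, 84 mm across, 22 mm tall; origin at underside
- glue: glue bottle, 44 mm across, 120 mm tall; origin at underside
- pen_cup: empty white cup, 72 mm across, 95 mm tall; origin at underside
- marker: marker pen lying along its x, 130 x 16 x 15 mm; origin at underside
- offcut: wood offcut 90 x 50 x 30 mm; origin at underside
- spare_wheel: wooden disc 48 mm across, 12 mm tall; origin at underside
- rule: steel rule lying flat, 30 x 300 x 3 mm; origin at underside
Not all that is in view belongs to the job. What is shaped like the gauge but green, orange or white is not meant.

How it is judged (in metres and radians):
On the way, in this order (a step that is already met when the one before it is completed fails the run):
1. the gauge's blade is tried in the first (nose-end) pocket: its tip at least 12 mm below the mouth (x of gauge_tip in the frame of pocket_1 between -0.006 and 0.006 m and y of gauge_tip in the frame of pocket_1 between -0.012 and 0.012 m and z of gauge_tip in the frame of pocket_1 below -0.012 m), for 0.1 s.
2. the gauge's blade is tried in the middle pocket: its tip at least 12 mm below the mouth (x of gauge_tip in the frame of pocket_2 between -0.006 and 0.006 m and y of gauge_tip in the frame of pocket_2 between -0.012 and 0.012 m and z of gauge_tip in the frame of pocket_2 below -0.012 m), for 0.1 s.
3. the gauge's blade is tried in the last pocket: its tip at least 12 mm below the mouth (x of gauge_tip in the frame of pocket_3 between -0.006 and 0.006 m and y of gauge_tip in the frame of pocket_3 between -0.012 and 0.012 m and z of gauge_tip in the frame of pocket_3 below -0.012 m), for 0.1 s.
At the end, for the whole second after the job is handed in: the gauge stands at rest and upright (within 0.1 rad) in the pocket with the light drag (it is pinched against the car with over 3 N), its shoulder within 3 mm of the roof, released (((x of gauge in the frame of pocket_1 between -0.006 and 0.006 m and y of gauge in the frame of pocket_1 between -0.012 and 0.012 m and z of gauge in the frame of pocket_1 below 0.003 m) or (x of gauge in the frame of pocket_2 between -0.006 and 0.006 m and y of gauge in the frame of pocket_2 between -0.012 and 0.012 m and z of gauge in the frame of pocket_2 below 0.003 m) or (x of gauge in the frame of pocket_3 between -0.006 and 0.006 m and y of gauge in the frame of pocket_3 between -0.012 and 0.012 m and z of gauge in the frame of pocket_3 below 0.003 m)) and contact force between gauge and car above 3 N and angle between gauge's own z axis and vertical below 0.1 rad and linear speed of gauge below 0.02 m/s); the robot touches nothing.
It fails at once if the lip is bent more than 6 mm (18 N): broken (value of joint lip above 0.006 m).
It fails at once if the gauge is forced against the car with more than 40 N (contact force between gauge and car above 40 N).
It fails at once if the robot itself pushes on the car with more than 15 N (contact force between the arm and car above 15 N).
It fails at once if another thing is moved more than 30 mm (distance of any of stub_gauge, tape, glue, pen_cup, marker, offcut, spare_wheel, rule from where it was at the start of the episode above 0.03 m).
It also fails if it takes over 67 s, if anything falls off the work surface, if the arm or the gripper's body presses on something with over 40 N, if the wrist force passes 120 N, or if a joint passes its speed limit or range.

ROBOT

A 6-joint arm with a two-finger parallel gripper is mounted at the origin on the work surface. World frame = base frame: x ahead of the robot, y to its left, z up, the work surface at z = 0. Lengths are in mm, angles in rad, forces in N, time in s.
With the tool pointing down it reaches from about 350 to 975 mm from the base axis. Payload 7.1 kg.
Tool frame: the origin (TCP) lies midway between the tips of the shut fingers; the grasp point (between the pads) lies 19 mm behind it; z points along the fingers, y is the line along which they close (so a half turn about z gives the same grasp; the last joint's range is limited). The gripper opens to 88 mm and grips with 3 to 60 N. Pads are 20 mm wide; open, the fingers measure 115 mm over their backs; the gripper's body (75 mm by 178 mm) begins 61 mm behind the grasp point.
Start: joints at [1.112, 0.423, 1.63, -0, 1.089, -0.019], TCP at [266.067, 565.52, 222.675] pointing down, gripper open.
Joint ranges: [-3, 3], [-0.9, 2.11], [0.09, 2.58], [-1.31, 4.45], [0.11, 2.69], [-2.54, 2.54]. Speed limits (rad/s): [2.39, 2.39, 3.01, 3.14, 3.14, 3.14].

INTERFACE

Orientations are given as a rotation vector (axis times angle).
In Python, from workcell import ctrl gives the robot as it stands.
- The arm moves only by the shell command python3 -m inch 'ROWS' [OPENING]. ROWS is JSON, a list of rows, each an object with "xyz": the shift along the tool's x, y, z in mm, a list of three; "rot": the turn, a rotation vector about the tool's x, y, z in rad, a list of three. In form: [{"xyz": [dx, dy, dz], "rot": [ax, ay, az]}, ...]. A call has 1 to 12 rows; each row is the pose to reach, as a shift and turn from the pose commanded when the call began, along the tool's axes at that moment; what a row does not reach only later rows make up. A row lasts 1/12 s, in which the tool goes at most 41.7 mm and 7.16 degrees, less where a joint would pass 70% of its speed; a pose out of reach is approached as far as the arm can. A call with a gripper value outside its range is refused whole. OPENING is the closure in counts, from 0 (fully open) to 255 (shut), set as the call begins (- or left out, the last holds). The fingers move at their own pace and stop on an object; the grip force is fixed at half the most. Time passes only in rows, so rows that repeat a pose let the fingers close. It gives the time, the measured TCP pose, the force, the opening and the grip force at its end, in the units of the state.
- ctrl.get_obs(): the state, without advancing time (a new reading comes with each control period).
- ctrl.get_image(name): name is "scene" or "top" or "wrist"; returns the picture (480x640x3 uint8, red, green, blue); there is no depth.
- ctrl.camera_model(name): a dict with "fx", "fy", "cx", "cy" (pixels), "position" and "attitude" of the camera in the world. Camera axes: x right, y up, looking along -z (the intrinsics and any distortion apply to the point x, -y, -z); pixel columns grow to the right and rows downward; lengths in mm; the calibration is good to about 2 mm. A picture is of the moment at which its call begins: read the wrist's pose just before it. camera_model takes no time and is no camera call; for the wrist camera it gives the pose at the moment of the call.
- ctrl.close_job(): hands the job in; it is judged then, once.
The state is a dict: "t": time; "qpos": joint angles; "qvel": joint speeds; "joint_torque": joint torques, N m; "ee_pos": TCP position; "orientation": TCP orientation; "ft_force": force on the tool from outside, world axes, zero at the start; "moment": the same for the moment, N m; "width": finger opening in mm; "grasp_force": force on a finger pad.
Only numpy, scipy, OpenCV 4.12 (cv2) and the standard library are available. Lean on these libraries where they do the work, as an engineer would, in place of code of your own. Each camera call takes 0.05 s, during which the arm holds its last target. There are 200 camera calls.

## Working session

There is one attempt and no reset: what is moved stays moved. The work goes in short steps, Python scripts to look and compute and a shell command to move; the robot and the scene stay as the last step left them, time stands still between calls to the robot, and variables do not carry over. Pictures are saved under pics/ and viewed, at most 10 in all, crops included, and the job is handed in when it is done.

```bash
ls; mkdir -p pics; python3 - <<'E'
from workcell import ctrl
import cv2
o=ctrl.get_obs();print(o)
for n in("scene","top"):
    m=ctrl.camera_model(n);print(n,m)
    cv2.imwrite(f"pics/{n}0.png",ctrl.get_image(n)[:,:,::-1])
print(ctrl.camera_model("wrist"))
E
```

```text
pics
{'t': 0.0, 'qpos': array([ 1.11198792e+00,  4.23849613e-01,  1.63067987e+00, -1.98687699e-06,
        1.08860608e+00, -1.90078093e-02]), 'qvel': array([ 0.00125401,  0.00204113,  0.00079214,  0.00071971, -0.00014548,
        0.00027529]), 'joint_torque': array([-2.02216164e-03, -5.44619393e+01, -2.73663676e+01,  6.42275345e-02,
        2.28951301e-02, -1.75363753e-04]), 'ee_pos': array([265.83467722, 565.03275444, 221.90020454]), 'orientation': array([-6.85202025e-01, -3.06558539e+00,  2.35514786e-03]), 'ft_force': array([-0.38675099,  0.49661479, -0.49552631]), 'moment': array([ 0.00882051, -0.01727667,  0.00314285]), 'grasp_force': 0.0, 'width': 87.48076245821176}
scene {'fx': 587.2190628300434, 'fy': 587.2190628300434, 'cx': 329.902840678376, 'cy': 244.994686163496, 'position': array([1133.22244207,  973.0781864 ,  743.87214254]), 'attitude': array([0.38185977, 1.2747439 , 2.29308751])}
top {'fx': 516.4690950944822, 'fy': 516.4690950944822, 'cx': 323.7340986257753, 'cy': 238.64003447955423, 'position': array([ 461.11727547,   88.97495053, 1187.32318361]), 'attitude': array([ 0.05414687, -0.08067927, -1.56257912])}
{'fx': 338.65783339878124, 'fy': 338.65783339878124, 'cx': 319.9550538054008, 'cy': 244.76650961712755, 'position': array([193.00864926, 600.63411522, 383.90668871]), 'attitude': array([-0.26648354, -0.16548223,  1.12248522])}
```

View pics/top0.png

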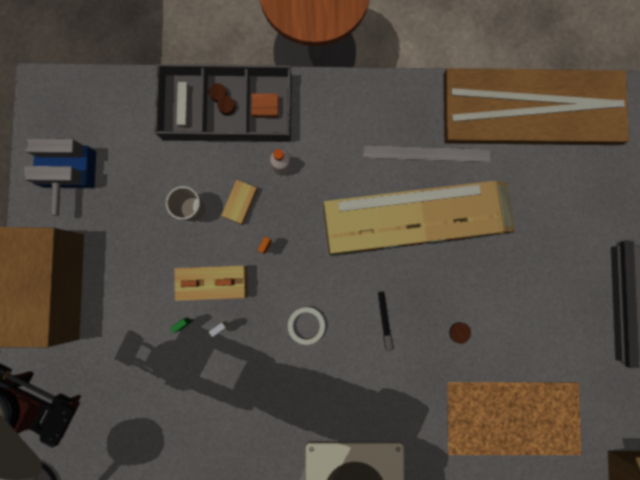

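View pics/scene0.png

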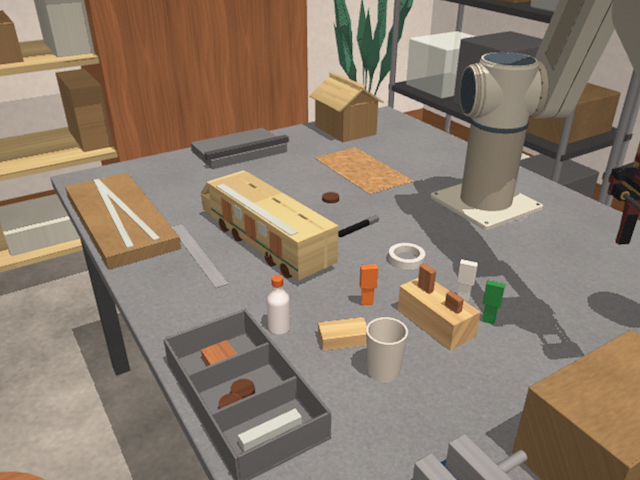

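The top view has +y to the left and +x up. The car's nose is at the right, with pockets near (460,220), (413,226) and (367,232). The stand is near (210,283). In the scene view the taller handle, at (427,278), is the one nearer the car, so it is the right-hand one in the top view.

```bash
cat > h.py <<'E'
from workcell import ctrl
import cv2, numpy as np
from scipy.spatial.transform import Rotation as R
def ray(m,px,z):
    d=np.array([(px[0]-m['cx'])/m['fx'],-(px[1]-m['cy'])/m['fy'],-1.])
    d=R.from_rotvec(m['attitude']).as_matrix()@d
    p=np.array(m['position']); return p+d*(z-p[2])/d[2]
def proj(m,P):
    c=R.from_rotvec(m['attitude']).as_matrix().T@(np.array(P)-m['position'])
    return m['cx']+m['fx']*c[0]/-c[2], m['cy']-m['fy']*c[1]/-c[2]
def totool(dw):
    o=ctrl.get_obs(); return R.from_rotvec(o['orientation']).as_matrix().T@np.array(dw)
def shot(n,name):
    m=ctrl.camera_model(n); im=ctrl.get_image(n)[:,:,::-1].copy(); cv2.imwrite(f'pics/{name}.png',im); return m,im
E
python3 - <<'E'
from h import *
m=ctrl.camera_model('top')
for px,z in [((460,220),115),((413,226),115),((367,232),115),((226,282),110),((189,283),90),((175,270),60),((245,267),60),((245,298),60),((175,299),60)]:
    print(px,ray(m,px,z).round(0))
o=ctrl.get_obs();print(R.from_rotvec(o['orientation']).as_matrix().round(3))
mw=ctrl.camera_model('wrist');print(totool(mw['position']-o['ee_pos']).round(1))
print((R.from_rotvec(o['orientation']).inv()*R.from_rotvec(mw['attitude'])).as_matrix().round(3))
im=cv2.imread('pics/top0.png');cv2.imwrite('pics/c1.png',cv2.resize(im[250:320,150:270],None,fx=6,fy=6,interpolation=cv2.INTER_CUBIC))
E
```

```text
(460, 220) [ 595. -215.  115.]
(413, 226) [ 582. -116.  115.]
(367, 232) [568. -19. 115.]
(226, 282) [462. 273. 110.]
(189, 283) [460. 354.  90.]
(175, 270) [487. 392.  60.]
(245, 267) [495. 241.  60.]
(245, 298) [428. 240.  60.]
(175, 299) [425. 390.  60.]
[[-0.905  0.426 -0.001]
 [ 0.426  0.905 -0.001]
 [ 0.    -0.001 -1.   ]]
[  81.     0.9 -161.9]
[[-0.     0.956  0.293]
 [ 1.    -0.     0.002]
 [ 0.002  0.293 -0.956]]
```

View pics/c1.png

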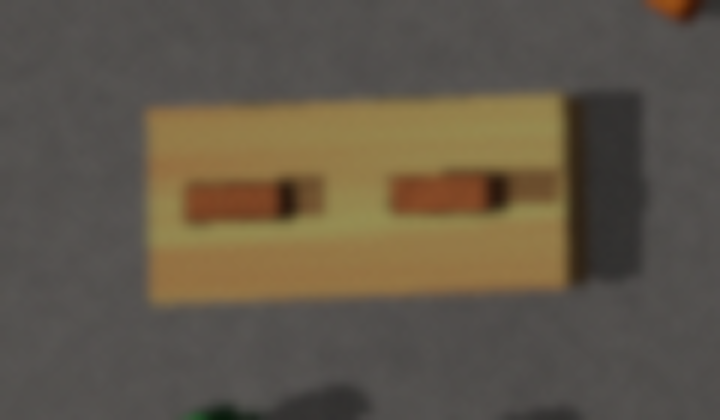

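The right-hand handle in the crop, at about (440,193), casts the longer shadow, so it is the long gauge. That puts it near (462,279) in the world. Moving above it with the fingers closing along the stand's x.

```bash
python3 -m inch '[{"xyz":[-299,-175,22],"rot":[0,0,1.1]},{"xyz":[-299,-175,22],"rot":[0,0,1.1]},{"xyz":[-299,-175,22],"rot":[0,0,1.1]},{"xyz":[-299,-175,22],"rot":[0,0,1.1]},{"xyz":[-299,-175,22],"rot":[0,0,1.1]},{"xyz":[-299,-175,22],"rot":[0,0,1.1]},{"xyz":[-299,-175,22],"rot":[0,0,1.1]},{"xyz":[-299,-175,22],"rot":[0,0,1.1]},{"xyz":[-299,-175,22],"rot":[0,0,1.1]},{"xyz":[-299,-175,22],"rot":[0,0,1.1]},{"xyz":[-299,-175,22],"rot":[0,0,1.1]},{"xyz":[-299,-175,22],"rot":[0,0,1.1]}]' 0
python3 - <<'E'
from h import *
m,im=shot('wrist','w1');o=ctrl.get_obs()
print(o['t'],o['ee_pos'],R.from_rotvec(o['orientation']).as_matrix().round(3),o['ft_force'])
print(proj(m,[462,279,110]))
E
```

```text
t: 1.1
ee_pos: [461.6, 280.4, 200.5]
orientation: [-2.184, -2.258, 0.0]
ft_force: [0.8, 0.2, -0.5]
width: 87.4
grasp_force: 0.0
1.15 [461.48928187 280.73467444 200.60486722] [[-0.034  0.999 -0.   ]
 [ 0.999  0.034  0.   ]
 [ 0.    -0.    -1.   ]] [-0.45358595  0.39756551 -0.15957364]
(np.float64(320.4977269454993), np.float64(251.27731809000505))
```

View pics/w1.png

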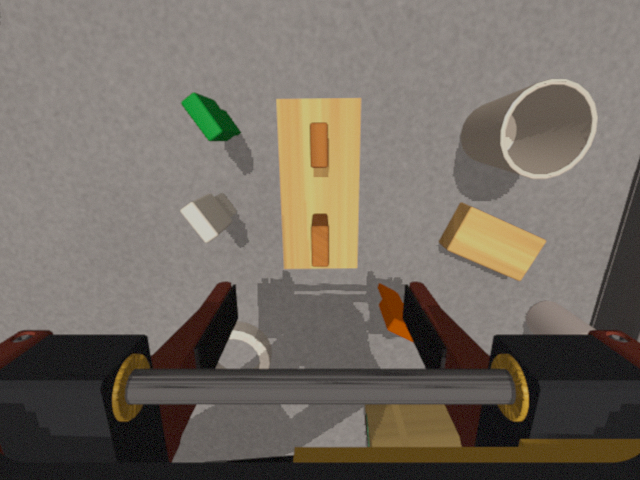

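The wrist view has +y up and +x right. The stub is at (319,145) and the long gauge at (320,245), clear between the open fingers. Next I measure the gauge's top face precisely.

```bash
python3 - <<'E'
from h import *
im=cv2.imread('pics/w1.png');m=ctrl.camera_model('wrist')
hsv=cv2.cvtColor(im,cv2.COLOR_BGR2HSV)
k=cv2.inRange(hsv,(5,150,100),(14,255,255));k[:, :300]=0;k[:,340:]=0;k[275:]=0
n,l,s,c=cv2.connectedComponentsWithStats(k)
for i in range(1,n):
    if s[i,4]>60:
        pts=np.argwhere(l==i)[:,::-1].astype(np.float32)
        r=cv2.minAreaRect(pts);b=cv2.boxPoints(r)
        z=110 if c[i][1]>200 else 90
        w=np.array([ray(m,p,z)[:2] for p in b]); print(s[i],r,z,ray(m,r[0],z).round(1),w.round(1).tolist())
print(hsv[190:275:4,320].tolist())
k=cv2.inRange(hsv,(13,60,150),(30,255,255));k[280:]=0;k[:,:260]=0;k[:,380:]=0
r=cv2.minAreaRect(np.argwhere(k)[:,::-1].astype(np.float32));print([ray(m,p,60)[:2].round(1).tolist() for p in cv2.boxPoints(r)],ray(m,r[0],60))
print('tcp',proj(m,[461.5,280.7,110]))
E
```

```text
[310 123  18  45 563] ((318.8327331542969, 144.97686767578125), (44.26070785522461, 16.660240173339844), 88.40885925292969) 90 [457.8 359.   90. ] [[450.5, 374.7], [463.1, 375.5], [465.4, 342.8], [452.3, 342.0]]
[312 214  17  52 631] ((320.0, 239.5), (51.0, 16.0), 90.0) 110 [461.1 289.  110. ] [[454.4, 308.9], [466.5, 309.3], [468.2, 268.1], [455.5, 267.6]]
[[23, 112, 203], [23, 114, 203], [24, 111, 203], [23, 113, 204], [23, 111, 202], [22, 112, 203], [15, 160, 113], [13, 184, 101], [12, 178, 109], [14, 181, 165], [14, 179, 177], [13, 176, 178], [15, 180, 187], [14, 179, 184], [15, 180, 188], [14, 175, 184], [14, 173, 184], [15, 186, 181], [14, 178, 188], [17, 155, 176], [17, 16, 141], [11, 20, 138]]
[[421.2, 394.6], [491.2, 397.0], [501.6, 247.4], [420.5, 244.6]] [458.45708512 326.391498    60.        ]
tcp (np.float64(320.1049229922659), np.float64(249.6180577808218))
```

```bash
python3 -m inch '[{"xyz":[3.5,0,40],"rot":[0,0,-0.01]},{"xyz":[3.5,0,80],"rot":[0,0,-0.01]},{"xyz":[3.5,0,110],"rot":[0,0,-0.01]},{"xyz":[3.5,0,128],"rot":[0,0,-0.01]},{"xyz":[3.5,0,128],"rot":[0,0,-0.01]},{"xyz":[3.5,0,128],"rot":[0,0,-0.01]}]' 0
python3 -m inch '[{"xyz":[0,0,0],"rot":[0,0,0]},{"xyz":[0,0,0],"rot":[0,0,0]},{"xyz":[0,0,0],"rot":[0,0,0]},{"xyz":[0,0,0],"rot":[0,0,0]},{"xyz":[0,0,0],"rot":[0,0,0]},{"xyz":[0,0,0],"rot":[0,0,0]},{"xyz":[0,0,0],"rot":[0,0,0]},{"xyz":[0,0,0],"rot":[0,0,0]}]' 255
python3 -m inch '[{"xyz":[0,0,0],"rot":[0,0,0]},{"xyz":[0,0,0],"rot":[0,0,0]},{"xyz":[0,0,0],"rot":[0,0,0]},{"xyz":[0,0,0],"rot":[0,0,0]}]'
```

```text
t: 1.65
ee_pos: [460.9, 284.2, 72.1]
orientation: [-2.172, -2.269, 0.003]
ft_force: [0.4, 0.5, -0.3]
width: 87.7
grasp_force: 0.0
t: 2.32
ee_pos: [462.0, 283.3, 72.8]
orientation: [2.176, 2.266, 0.0]
ft_force: [0.5, -0.5, -0.0]
width: 37.8
grasp_force: 0.0
t: 2.65
ee_pos: [461.9, 283.3, 72.6]
orientation: [-2.175, -2.266, 0.0]
ft_force: [-0.7, -0.7, -1.0]
width: 13.7
grasp_force: 30.0
```

```bash
python3 -m inch '[{"xyz":[0,0,-20],"rot":[0,0,0]},{"xyz":[0,0,-60],"rot":[0,0,0]},{"xyz":[0,0,-100],"rot":[0,0,0]},{"xyz":[0,0,-140],"rot":[0,0,0]},{"xyz":[0,0,-170],"rot":[0,0,0]},{"xyz":[-40,8,-170],"rot":[0,0,-0.1]},{"xyz":[-80,16,-170],"rot":[0,0,-0.1]},{"xyz":[-120,25,-170],"rot":[0,0,-0.1]},{"xyz":[-160,34,-170],"rot":[0,0,-0.1]},{"xyz":[-200,42,-170],"rot":[0,0,-0.1]},{"xyz":[-240,51,-170],"rot":[0,0,-0.1]},{"xyz":[-280,60,-170],"rot":[0,0,-0.1]}]'
python3 - <<'E'
from h import *
o=ctrl.get_obs();print(o['ee_pos'],totool([604-o['ee_pos'][0],-275-o['ee_pos'][1],0]).round(0))
E
```

```text
t: 3.65
ee_pos: [533.3, 4.1, 242.7]
orientation: [-2.059, -2.372, -0.0]
ft_force: [0.5, 0.2, 0.6]
width: 13.9
grasp_force: 30.0
[533.32208299   4.08924253 242.70650797] [-286.   31.   -0.]
```

```bash
python3 -m inch '[{"xyz":[-286,31,0],"rot":[0,0,0]},{"xyz":[-286,31,0],"rot":[0,0,0]},{"xyz":[-286,31,0],"rot":[0,0,0]},{"xyz":[-286,31,0],"rot":[0,0,0]},{"xyz":[-286,31,0],"rot":[0,0,0]},{"xyz":[-286,31,0],"rot":[0,0,0]},{"xyz":[-286,31,0],"rot":[0,0,0]},{"xyz":[-286,31,0],"rot":[0,0,0]},{"xyz":[-286,31,0],"rot":[0,0,0]},{"xyz":[-286,31,0],"rot":[0,0,0]}]'
python3 - <<'E'
from h import *
m,im=shot('wrist','w2');o=ctrl.get_obs()
print(o['t'],o['ee_pos'],o['orientation'],o['ft_force'])
for P in ([595,-215,115],[582,-116,115],[568,-19,115]):print(proj(m,P))
import pickle;pickle.dump(m,open('m2.pkl','wb'))
E
```

```text
t: 4.48
ee_pos: [603.7, -272.3, 242.0]
orientation: [-2.059, -2.37, 0.0]
ft_force: [-0.3, 1.0, -0.7]
width: 14.0
grasp_force: 30.0
4.5333 [ 603.77541602 -271.61361115  242.24421731] [-2.05791399e+00 -2.37189496e+00  1.36372380e-04] [ 0.01671218  0.06013868 -1.30809752]
(np.float64(319.51153666532355), np.float64(170.42328589853975))
(np.float64(320.73849204275035), np.float64(34.53874475351063))
(np.float64(320.3703370623386), np.float64(-133.23599604046035))
```

View pics/w2.png

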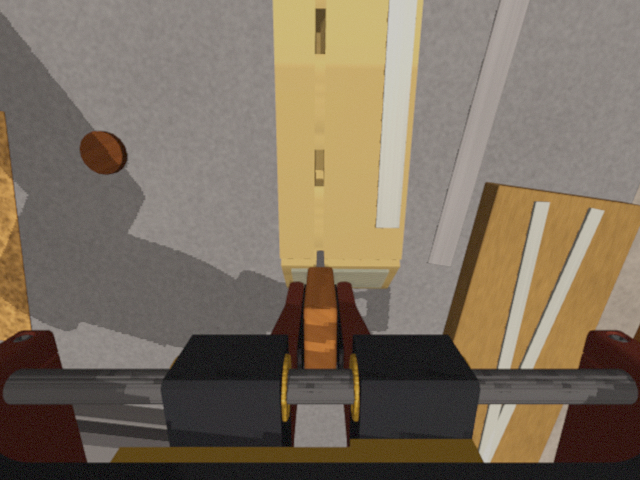

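Pocket 1 is at about (319,168) and pocket 2 at (320,31). The gauge is held upright, with its blade tip near (320,252) and handle below it. A zoom will give the edges.

```bash
python3 - <<'E'
from h import *
import pickle;m=pickle.load(open('m2.pkl','rb'))
im=cv2.imread('pics/w2.png')
a=cv2.resize(im[140:200,295:345],(500,600),interpolation=cv2.INTER_NEAREST)
b=cv2.resize(im[240:340,300:350],(300,600),interpolation=cv2.INTER_NEAREST)
cv2.imwrite('pics/c2.png',np.hstack([a,b]))
g=cv2.cvtColor(im,cv2.COLOR_BGR2GRAY)
print(g[168,305:335].tolist());print(g[160,305:335].tolist());print(g[140:200,320].tolist());print(g[0:65,320].tolist());print(g[40,305:335].tolist());print(g[254,308:332].tolist(),g[260,308:332].tolist())
E
```

```text
[172, 170, 170, 171, 172, 171, 169, 172, 171, 137, 111, 128, 132, 132, 128, 129, 130, 128, 115, 146, 171, 172, 171, 172, 172, 170, 170, 171, 169, 172]
[171, 172, 171, 171, 173, 173, 172, 175, 171, 143, 112, 126, 129, 133, 131, 131, 130, 128, 124, 154, 171, 172, 171, 171, 172, 171, 173, 171, 171, 170]
[175, 173, 174, 174, 174, 170, 169, 169, 169, 158, 135, 129, 132, 128, 130, 131, 132, 130, 128, 132, 131, 130, 131, 131, 128, 131, 132, 132, 129, 131, 165, 173, 174, 174, 176, 175, 177, 174, 153, 124, 113, 109, 112, 111, 111, 113, 155, 177, 182, 183, 181, 183, 180, 180, 180, 180, 177, 179, 175, 176]
[174, 173, 172, 173, 169, 170, 169, 169, 130, 85, 70, 70, 73, 72, 71, 72, 73, 73, 75, 70, 71, 69, 75, 78, 81, 82, 81, 84, 80, 80, 83, 85, 100, 113, 117, 114, 116, 117, 118, 117, 116, 116, 117, 113, 113, 115, 117, 116, 120, 117, 119, 117, 114, 123, 164, 179, 181, 181, 179, 181, 182, 184, 182, 182, 181]
[184, 181, 183, 182, 183, 183, 181, 185, 181, 165, 125, 114, 129, 130, 131, 116, 104, 103, 95, 104, 145, 176, 182, 184, 183, 183, 183, 182, 181, 182]
[170, 171, 170, 169, 168, 171, 172, 175, 142, 91, 89, 87, 89, 87, 91, 107, 150, 170, 168, 169, 168, 167, 166, 169] [175, 173, 174, 172, 174, 177, 175, 167, 138, 94, 89, 89, 90, 92, 92, 95, 152, 172, 172, 173, 173, 172, 174, 175]
```

View pics/c2.png

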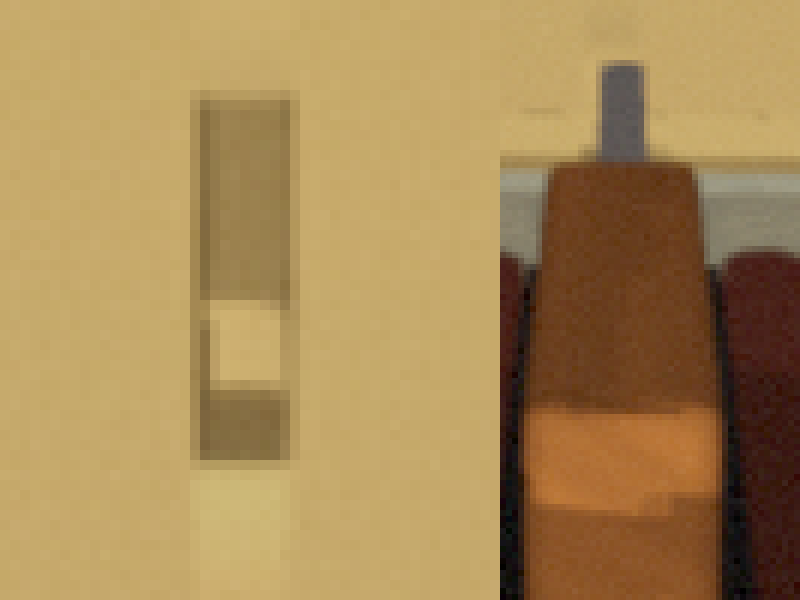

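```bash
python3 - <<'E'
from h import *
import pickle;m=pickle.load(open('m2.pkl','rb'))
o=ctrl.get_obs();T=np.array([603.7,-272.0,242.2]);Rm=R.from_rotvec([-2.058,-2.372,0]).as_matrix()
def tl(P):return (Rm.T@(P-T)).round(2)
P=[]
for c,a,b in((318.9,149.2,185.85),(319.6,8.1,53.75)):
    A=ray(m,(c,a),115);B=ray(m,(c,b),115);print(tl(A),tl(B),A-B);P.append((A+B)/2);print('pocket',P[-1],tl(P[-1]))
d=P[1]-P[0];print('dist',np.hypot(d[0],d[1]),'yaw',np.arctan2(-d[0],d[1]),'toolyaw',np.arctan2(Rm[1,1],Rm[0,1]),'P3',P[1]+d)
g=tl(ray(m,(319.87,249.8),242.2-12-40));print('blade edge tool',g,'-> gauge centre',g-[12.5,0,0])
print('now',o['ee_pos'])
E
```

```text
[ 74.62  -0.94 127.27] [ 44.73  -1.01 127.24] [-4.14978438 29.60821833  0.        ]
pocket [ 594.19691991 -212.9547712   115.        ] [ 59.68  -0.98 127.26]
[174.46  -0.2  127.37] [144.54  -0.25 127.34] [-4.17041461 29.62466687  0.        ]
pocket [ 580.85986887 -114.02443621  115.        ] [159.5   -0.22 127.35]
dist 99.82528794202472 yaw 0.1340046315743058 toolyaw 0.14152441936727791 P3 [567.52281782 -15.09410121 115.        ]
blade edge tool [12.16 -0.06 52.01] -> gauge centre [-0.34 -0.06 52.01]
now [ 603.77541602 -271.61361115  242.24421731]
```

```bash
python3 -m inch '[{"xyz":[30,-0.5,0],"rot":[0,0,0.0075]},{"xyz":[60,-0.9,0],"rot":[0,0,0.0075]},{"xyz":[60,-0.9,20],"rot":[0,0,0.0075]},{"xyz":[60,-0.9,40],"rot":[0,0,0.0075]},{"xyz":[60,-0.9,55],"rot":[0,0,0.0075]},{"xyz":[60,-0.9,62],"rot":[0,0,0.0075]},{"xyz":[60,-0.9,62],"rot":[0,0,0.0075]},{"xyz":[60,-0.9,62],"rot":[0,0,0.0075]},{"xyz":[60,-0.9,62],"rot":[0,0,0.0075]}]'
python3 - <<'E'
from h import *
m,im=shot('wrist','w3');o=ctrl.get_obs();print(o['ee_pos'],o['ft_force'])
print(proj(m,[594.2,-213,115]))
cv2.imwrite('pics/c3.png',cv2.resize(im[190:290,270:370],(600,600),interpolation=cv2.INTER_NEAREST))
E
```

```text
t: 5.28
ee_pos: [595.6, -213.3, 181.8]
orientation: [2.067, 2.364, 0.001]
ft_force: [-0.4, -0.3, -0.5]
width: 14.1
grasp_force: 30.0
[ 595.68820069 -213.48088752  181.91878709] [-0.2646513   0.51732554 -1.00664327]
(np.float64(317.832872579345), np.float64(259.0988475372896))
```

View pics/c3.png

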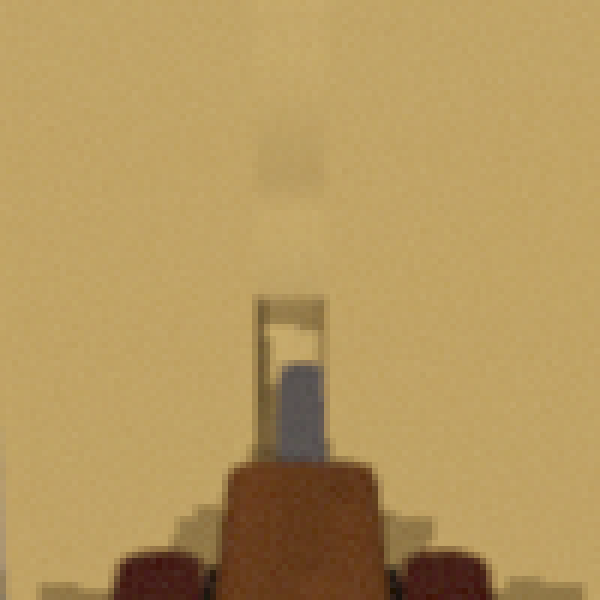

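The blade tip is just above pocket 1. The blade centre in the crop is at column 301 and the mouth centre at 291, so it sits about 1.2 mm too far along tool +y. I compute the correction.

```bash
python3 - <<'E'
from h import *
m=ctrl.camera_model('wrist');o=ctrl.get_obs();T=o['ee_pos'];Rm=R.from_rotvec(o['orientation']).as_matrix()
f=lambda u,v,z:(Rm.T@(ray(m,(u,v),z)-T)).round(2)
print('mouth far edge',f(270+291/6-.5,190+298/6-.5,115)-[15,0,0])
print('blade',f(270+301.5/6-.5,190+365/6-.5,T[2]-52)-[12.5,0,0])
E
```

```text
mouth far edge [ 0.35 -1.33 66.9 ]
blade [-0.55 -0.06 51.99]
```

```bash
python3 -m inch '[{"xyz":[0.9,-1.3,0],"rot":[0,0,0]},{"xyz":[0.9,-1.3,3],"rot":[0,0,0]},{"xyz":[0.9,-1.3,5],"rot":[0,0,0]},{"xyz":[0.9,-1.3,7],"rot":[0,0,0]},{"xyz":[0.9,-1.3,9],"rot":[0,0,0]},{"xyz":[0.9,-1.3,11],"rot":[0,0,0]},{"xyz":[0.9,-1.3,13],"rot":[0,0,0]}]'
python3 -m inch '[{"xyz":[0,0,2],"rot":[0,0,0]},{"xyz":[0,0,4],"rot":[0,0,0]},{"xyz":[0,0,6],"rot":[0,0,0]},{"xyz":[0,0,8],"rot":[0,0,0]},{"xyz":[0,0,10],"rot":[0,0,0]},{"xyz":[0,0,10],"rot":[0,0,0]},{"xyz":[0,0,10],"rot":[0,0,0]}]'
```

```text
t: 5.92
ee_pos: [593.5, -212.8, 167.4]
orientation: [-2.068, -2.365, 0.0]
ft_force: [0.2, 0.5, -0.3]
width: 14.2
grasp_force: 30.0
t: 6.5
ee_pos: [593.5, -212.7, 157.5]
orientation: [-2.068, -2.364, 0.0]
ft_force: [-1.1, 0.6, -0.3]
width: 14.0
grasp_force: 30.0
```

```bash
python3 -m inch '[{"xyz":[0,0,1],"rot":[0,0,0]},{"xyz":[0,0,2],"rot":[0,0,0]}]'; python3 -m inch '[{"xyz":[0,0,0.5],"rot":[0,0,0]},{"xyz":[0,0,1],"rot":[0,0,0]}]'
```

```text
t: 6.67
ee_pos: [593.7, -212.8, 155.8]
orientation: [2.068, 2.364, 0.0]
ft_force: [0.1, -1.5, -1.1]
width: 13.8
grasp_force: 30.0
t: 6.83
ee_pos: [593.6, -212.7, 154.7]
orientation: [2.068, 2.365, 0.0]
ft_force: [-0.4, -0.2, -1.3]
width: 13.8
grasp_force: 30.0
```

```bash
python3 -m inch '[{"xyz":[0,0,1],"rot":[0,0,0]},{"xyz":[0,0,2],"rot":[0,0,0]}]'; python3 -m inch '[{"xyz":[0,0,1],"rot":[0,0,0]},{"xyz":[0,0,2],"rot":[0,0,0]}]'
```

```text
t: 7.0
ee_pos: [593.6, -212.7, 152.7]
orientation: [2.068, 2.365, 0.0]
ft_force: [-0.2, -0.8, -0.5]
width: 14.1
grasp_force: 30.0
t: 7.17
ee_pos: [593.6, -212.8, 150.6]
orientation: [-2.068, -2.365, 0.0]
ft_force: [-0.7, -0.1, -0.2]
width: 13.9
grasp_force: 30.0
```

```bash
for i in 1 2 3; do python3 -m inch '[{"xyz":[0,0,2],"rot":[0,0,0]},{"xyz":[0,0,4],"rot":[0,0,0]},{"xyz":[0,0,5],"rot":[0,0,0]}]' | egrep 'ee_pos|ft'; done
```

```text
ee_pos: [593.4, -212.7, 145.3]
ft_force: [-0.1, -0.6, -0.5]
ee_pos: [593.4, -212.7, 140.3]
ft_force: [0.3, -0.3, -0.6]
ee_pos: [593.5, -212.7, 135.3]
ft_force: [-0.4, 0.5, -1.7]
```

Pocket 1 shows no lip and no drag, so it is the loose one. Lifting out and moving on to pocket 2.

```bash
python3 -m inch '[{"xyz":[0,0,-10],"rot":[0,0,0]},{"xyz":[0,0,-25],"rot":[0,0,0]},{"xyz":[0,0,-45],"rot":[0,0,0]},{"xyz":[0,0,-54],"rot":[0,0,0]},{"xyz":[0,0,-54],"rot":[0,0,0]},{"xyz":[30,0,-54],"rot":[0,0,0]},{"xyz":[65,0,-54],"rot":[0,0,0]},{"xyz":[100,0,-54],"rot":[0,0,0]},{"xyz":[100,0,-48],"rot":[0,0,0]},{"xyz":[100,0,-46],"rot":[0,0,0]},{"xyz":[100,0,-46],"rot":[0,0,0]},{"xyz":[100,0,-46],"rot":[0,0,0]}]'
python3 - <<'E'
from h import *
m,im=shot('wrist','w4');o=ctrl.get_obs();print(o['ee_pos'],o['ft_force'])
cv2.imwrite('pics/c4.png',cv2.resize(im[190:290,270:370],(600,600),interpolation=cv2.INTER_NEAREST))
E
```

```text
t: 8.92
ee_pos: [580.3, -114.5, 181.3]
orientation: [-2.069, -2.364, 0.001]
ft_force: [-0.1, 0.2, -0.5]
width: 13.6
grasp_force: 30.0
[ 580.41682439 -114.71446138  181.46233771] [-0.03228928 -0.52527515 -0.88152429]
```

View pics/c4.png

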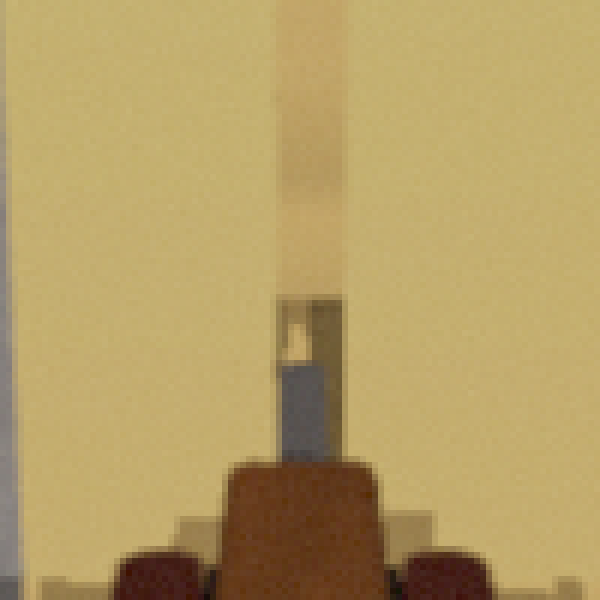

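Over pocket 2 the mouth centre is at crop column 310 and the blade at 303, so I correct by about +0.8 mm in tool y and +0.8 mm in tool x.

```bash
python3 -m inch '[{"xyz":[0.8,0.8,0],"rot":[0,0,0]},{"xyz":[0.8,0.8,3],"rot":[0,0,0]},{"xyz":[0.8,0.8,5],"rot":[0,0,0]},{"xyz":[0.8,0.8,7],"rot":[0,0,0]},{"xyz":[0.8,0.8,9],"rot":[0,0,0]},{"xyz":[0.8,0.8,11],"rot":[0,0,0]},{"xyz":[0.8,0.8,13],"rot":[0,0,0]}]'| egrep 'ee_pos|ft'
python3 -m inch '[{"xyz":[0,0,2],"rot":[0,0,0]},{"xyz":[0,0,4],"rot":[0,0,0]},{"xyz":[0,0,6],"rot":[0,0,0]},{"xyz":[0,0,8],"rot":[0,0,0]},{"xyz":[0,0,10],"rot":[0,0,0]},{"xyz":[0,0,10],"rot":[0,0,0]}]'| egrep 'ee_pos|ft'
python3 -m inch '[{"xyz":[0,0,1],"rot":[0,0,0]},{"xyz":[0,0,1],"rot":[0,0,0]}]'| egrep 'ee_pos|ft'
```

```text
ee_pos: [580.9, -112.7, 168.4]
ft_force: [-0.3, 0.8, 0.3]
ee_pos: [580.7, -112.7, 158.2]
ft_force: [-0.3, 0.1, 0.1]
ee_pos: [581.0, -112.7, 157.6]
ft_force: [-0.3, -0.3, -0.3]
```

Depth is about 15 mm. Stepping on 1 mm at a time.

```bash
for i in 1 2 3; do python3 -m inch '[{"xyz":[0,0,1],"rot":[0,0,0]}, {"xyz":[0,0,1],"rot":[0,0,0]}]' | egrep 'ee_pos|ft'; done
```

```text
ee_pos: [580.9, -112.7, 156.6]
ft_force: [-0.9, -0.1, -1.0]
ee_pos: [580.9, -112.7, 155.6]
ft_force: [-0.1, -0.0, -0.2]
ee_pos: [580.7, -112.7, 154.5]
ft_force: [-0.9, -0.2, -0.3]
```

```bash
for i in 1 2 3; do python3 -m inch '[{"xyz":[0,0,0.5],"rot":[0,0,0]}, {"xyz":[0,0,1],"rot":[0,0,0]}]' | egrep 'ee_pos|ft'; done
```

```text
ee_pos: [580.7, -112.7, 153.6]
ft_force: [-1.6, -0.8, 0.7]
ee_pos: [580.5, -112.7, 152.6]
ft_force: [-2.0, -0.8, 2.8]
ee_pos: [580.4, -112.8, 151.6]
ft_force: [-3.3, -0.4, 2.7]
```

```bash
for i in 1 2 3; do python3 -m inch '[{"xyz":[0,0,0.7],"rot":[0,0,0]}, {"xyz":[0,0,1.5],"rot":[0,0,0]}]' | egrep 'ee_pos|ft'; done
```

```text
ee_pos: [580.2, -112.8, 150.1]
ft_force: [-5.2, -0.9, 3.9]
ee_pos: [580.0, -112.7, 148.3]
ft_force: [-5.8, -1.3, 2.2]
ee_pos: [579.9, -112.7, 146.8]
ft_force: [-7.0, -1.2, 4.1]
```

Pocket 2 is the dragging one: the shoe pushes about 7 N along x and resists about 4 N. Pocket 3 must hold the lip, and it gets only a shallow try.

```bash
python3 -m inch '[{"xyz":[0,0,-3],"rot":[0,0,0]},{"xyz":[0,0,-8],"rot":[0,0,0]},{"xyz":[0,0,-15],"rot":[0,0,0]},{"xyz":[0,0,-30],"rot":[0,0,0]},{"xyz":[0,0,-42],"rot":[0,0,0]},{"xyz":[0,0,-42],"rot":[0,0,0]},{"xyz":[30,0,-42],"rot":[0,0,0]},{"xyz":[65,0,-42],"rot":[0,0,0]},{"xyz":[100,0,-42],"rot":[0,0,0]},{"xyz":[100,0,-35],"rot":[0,0,0]},{"xyz":[100,0,-35],"rot":[0,0,0]},{"xyz":[100,0,-35],"rot":[0,0,0]}]'
python3 - <<'E'
from h import *
m,im=shot('wrist','w5');o=ctrl.get_obs();print(o['ee_pos'],o['ft_force'])
cv2.imwrite('pics/c5.png',cv2.resize(im[190:290,270:370],(600,600),interpolation=cv2.INTER_NEAREST))
E
```

```text
t: 12.72
ee_pos: [567.8, -13.8, 182.0]
orientation: [2.067, 2.365, -0.0]
ft_force: [-0.4, -0.8, -1.1]
width: 14.3
grasp_force: 30.0
[568.00326698 -14.26546399 182.20409114] [0.83313249 0.83103365 0.20020721]
```

View pics/c5.png

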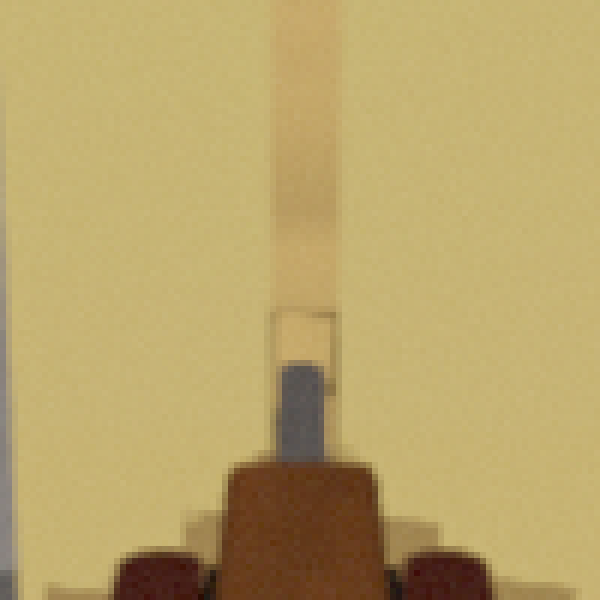

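Over pocket 3 the mouth centre is at crop column 304 and the blade at 301; the bright lip is visible inside. I make a small correction and go down.

```bash
python3 -m inch '[{"xyz":[-0.4,0.4,0],"rot":[0,0,0]},{"xyz":[-0.4,0.4,3],"rot":[0,0,0]},{"xyz":[-0.4,0.4,5],"rot":[0,0,0]},{"xyz":[-0.4,0.4,7],"rot":[0,0,0]},{"xyz":[-0.4,0.4,9],"rot":[0,0,0]},{"xyz":[-0.4,0.4,11],"rot":[0,0,0]},{"xyz":[-0.4,0.4,13],"rot":[0,0,0]}]'| egrep 'ee_pos|ft'
python3 -m inch '[{"xyz":[0,0,2],"rot":[0,0,0]},{"xyz":[0,0,4],"rot":[0,0,0]},{"xyz":[0,0,6],"rot":[0,0,0]},{"xyz":[0,0,8],"rot":[0,0,0]},{"xyz":[0,0,10],"rot":[0,0,0]},{"xyz":[0,0,10],"rot":[0,0,0]}]'| egrep 'ee_pos|ft'
for i in 1 2; do python3 -m inch '[{"xyz":[0,0,1],"rot":[0,0,0]},{"xyz":[0,0,1],"rot":[0,0,0]}]'| egrep 'ee_pos|ft'; done
```

```text
ee_pos: [568.0, -14.1, 168.9]
ft_force: [-0.2, 0.6, -1.0]
ee_pos: [567.8, -13.9, 158.7]
ft_force: [0.7, 0.3, -1.2]
ee_pos: [568.1, -13.9, 158.1]
ft_force: [-0.3, 0.7, -1.7]
ee_pos: [568.2, -14.0, 157.2]
ft_force: [-0.7, -0.4, -0.0]
```

```bash
for i in 1 2; do python3 -m inch '[{"xyz":[0,0,1],"rot":[0,0,0]},{"xyz":[0,0,1],"rot":[0,0,0]}]'| egrep 'ee_pos|ft'; done
```

```text
ee_pos: [568.3, -14.0, 156.4]
ft_force: [-0.5, -0.4, 2.4]
ee_pos: [568.3, -14.0, 155.5]
ft_force: [-0.2, -0.2, 5.4]
```

Pocket 3 is the lipped one, with contact at 16 mm. Returning to pocket 2 and pushing the gauge home.

```bash
python3 -m inch '[{"xyz":[0,0,-10],"rot":[0,0,0]},{"xyz":[0,0,-25],"rot":[0,0,0]},{"xyz":[0,0,-35],"rot":[0,0,0]},{"xyz":[0,0,-35],"rot":[0,0,0]},{"xyz":[-35,0,-35],"rot":[0,0,0]},{"xyz":[-70,0,-35],"rot":[0,0,0]},{"xyz":[-99.6,-0.4,-35],"rot":[0,0,0]},{"xyz":[-99.6,-0.4,-28],"rot":[0,0,0]},{"xyz":[-99.6,-0.4,-23],"rot":[0,0,0]},{"xyz":[-99.6,-0.4,-23],"rot":[0,0,0]},{"xyz":[-99.6,-0.4,-20],"rot":[0,0,0]},{"xyz":[-99.6,-0.4,-18],"rot":[0,0,0]}]'| egrep 'ee_pos|ft'
python3 -m inch '[{"xyz":[0,0,2],"rot":[0,0,0]},{"xyz":[0,0,4],"rot":[0,0,0]},{"xyz":[0,0,6],"rot":[0,0,0]},{"xyz":[0,0,8],"rot":[0,0,0]},{"xyz":[0,0,10],"rot":[0,0,0]}]'| egrep 'ee_pos|ft'
```

```text
ee_pos: [580.7, -111.6, 172.8]
ft_force: [-0.6, -0.4, -0.1]
ee_pos: [581.0, -112.6, 163.1]
ft_force: [0.1, -0.1, -1.2]
```

```bash
python3 -m inch '[{"xyz":[0,0,2],"rot":[0,0,0]},{"xyz":[0,0,4],"rot":[0,0,0]},{"xyz":[0,0,6],"rot":[0,0,0]},{"xyz":[0,0,8],"rot":[0,0,0]},{"xyz":[0,0,9.5],"rot":[0,0,0]},{"xyz":[0,0,11],"rot":[0,0,0]},{"xyz":[0,0,12.5],"rot":[0,0,0]},{"xyz":[0,0,14],"rot":[0,0,0]},{"xyz":[0,0,15.5],"rot":[0,0,0]},{"xyz":[0,0,17],"rot":[0,0,0]}]'| egrep 'ee_pos|ft'
for i in 1 2 3; do python3 -m inch '[{"xyz":[0,0,1.5],"rot":[0,0,0]},{"xyz":[0,0,3],"rot":[0,0,0]},{"xyz":[0,0,4.5],"rot":[0,0,0]}]'| egrep 'ee_pos|ft'; done
```

```text
ee_pos: [579.8, -112.7, 145.9]
ft_force: [-6.0, -0.8, 4.6]
ee_pos: [579.8, -112.7, 141.3]
ft_force: [-4.5, -0.9, 2.4]
ee_pos: [579.8, -112.7, 136.7]
ft_force: [-5.7, -0.2, 2.2]
ee_pos: [579.7, -112.7, 132.2]
ft_force: [-6.3, -0.2, 1.4]
```

```bash
python3 -m inch '[{"xyz":[0,0,1.5],"rot":[0,0,0]},{"xyz":[0,0,3],"rot":[0,0,0]},{"xyz":[0,0,3.5],"rot":[0,0,0]}]'| egrep 'ee_pos|ft'; for i in 1 2 ; do python3 -m inch '[{"xyz":[0,0,0.5],"rot":[0,0,0]},{"xyz":[0,0,0.8],"rot":[0,0,0]}]'| egrep 'ee_pos|ft'; done
```

```text
ee_pos: [579.8, -112.7, 128.6]
ft_force: [-5.7, -0.6, 2.8]
ee_pos: [579.7, -112.7, 127.9]
ft_force: [-5.9, -1.1, 1.5]
ee_pos: [579.8, -112.7, 127.6]
ft_force: [-7.4, -0.6, 8.7]
```

```bash
python3 -m inch '[{"xyz":[0,0,0],"rot":[0,0,0]},{"xyz":[0,0,0],"rot":[0,0,0]},{"xyz":[0,0,0],"rot":[0,0,0]},{"xyz":[0,0,0],"rot":[0,0,0]},{"xyz":[0,0,0],"rot":[0,0,0]},{"xyz":[0,0,0],"rot":[0,0,0]},{"xyz":[0,0,0],"rot":[0,0,0]},{"xyz":[0,0,0],"rot":[0,0,0]}]' 0
python3 -m inch '[{"xyz":[0,0,-10],"rot":[0,0,0]},{"xyz":[0,0,-30],"rot":[0,0,0]},{"xyz":[0,0,-60],"rot":[0,0,0]},{"xyz":[0,0,-90],"rot":[0,0,0]},{"xyz":[0,0,-110],"rot":[0,0,0]},{"xyz":[-20,0,-110],"rot":[0,0,0]},{"xyz":[-20,0,-110],"rot":[0,0,0]},{"xyz":[-20,0,-110],"rot":[0,0,0]}]' 0
python3 - <<'E'
from h import *
m,im=shot('wrist','w6');cv2.imwrite('pics/c6.png',cv2.resize(im[120:320,220:420],(600,600),interpolation=cv2.INTER_CUBIC))
E
```

```text
t: 18.77
ee_pos: [581.1, -112.7, 127.6]
orientation: [2.068, 2.365, 0.0]
ft_force: [-1.3, 0.3, -0.5]
width: 64.1
grasp_force: 0.0
t: 19.43
ee_pos: [583.5, -132.9, 238.3]
orientation: [2.069, 2.363, 0.001]
ft_force: [-0.9, -0.6, -0.7]
width: 87.8
grasp_force: 0.0
```

View pics/c6.png

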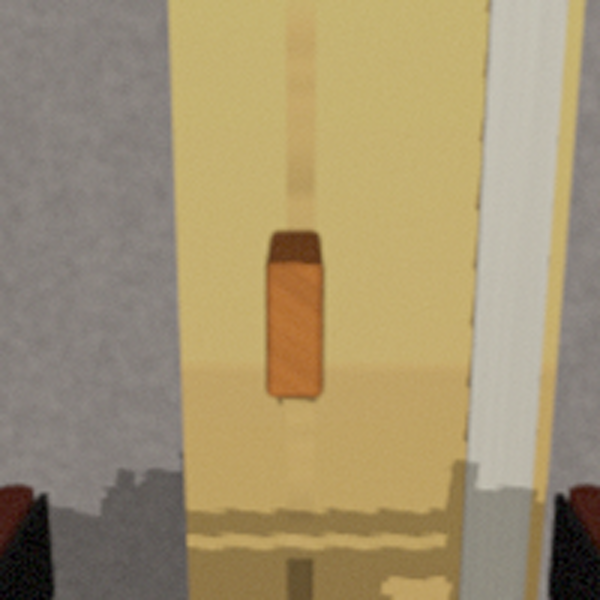

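The gauge (crop 268–322, 232–397) stands upright on the roof in pocket 2 with the fingers clear. Handing in.

```bash
python3 -c "
from workcell import ctrl
print(ctrl.close_job())"
```

```text
the job is handed in; nothing more can be done
None
```

I tried the gauge in all three pockets in order (pocket 1 loose, pocket 2 dragging, pocket 3 lipped, with the lip bent only about 2 mm), then left it released and pushed home in pocket 2 and handed the job in; no verdict was shown.

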